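# Grease the beater's foot, mesh it in the mixer drive and hold it down

## Task

Take the beater by its blue grip out of its stand and dip its cross-shaped foot into the open grease pot, until the whole cross is below the pot's rim. Then turn the beater so that its cross fits the slots of the mixer's orange drive coupling, slide it fully home with the shoulder down on the coupling, and press the coupling down against its spring until its top is flush with the rim of the white housing. Finish while still gripping the beater and holding it pressed down; leave the pot and everything else where they stand.

Things in the scene. Friction and masses are not known exactly. Their poses are not given: they have to be found in the camera images.
- beater: Beater, upright in its stand, 103 mm tall, 100 to 180 g. Origin: centre of the foot's underside; z up the stem, x along the grip's long side and the wire loops. Foot: dark steel cross, z 0 to 15 mm, two bars along x and y, each 30 x 8 mm (lowest 3 mm only 27 x 5, as a lead-in). Then a round shoulder z 15 to 20, radius 21; neck radius 8; two wire loops out to x = +-40, z 30 to 65.
- beater_grip (a point): Centre of the beater's blue rectangular grip with white ribs, 85 mm above the foot's underside; axes as the beater's. The grip is 36 mm along x, 24 mm along y, 36 mm high (z 67 to 103 mm of the beater): pinch it across y from above.
- beater_stand: White round stand, fixed, origin at the centre of its underside: a foot disc of radius 40 mm and a tube of inner radius 25 mm and outer radius 30 mm, open above. The beater's foot stands on its inner floor 6 mm up; the tube's rim is 34 mm up.
- grease_pot: Small blue round open pot, loose, 200 g; origin at the centre of its underside, 45 mm high, outer radius 37 mm, wall 4 mm, floor about 5 mm thick. It and the stand may have changed sides. Nothing is visible in it.
- mixer_base: White round mixer base, fixed, origin at the centre of its underside, z up. Radius 67 mm at the foot, 56 mm at its flat rim at z = 72 mm, red switch on its front. Inside the rim is an open well of radius 39 mm with the orange drive coupling.
- socket_mouth (a point): Centre of the orange coupling's top (radius 34 mm), at the mouth of its cross-shaped hole; z up, slots along its x and y axes, each 32.4 mm long, 10.4 wide, 18 deep. It turns with the motor, apart from the housing, but stiffly (0.2 N m): turn the beater to suit; any of the four ways fits. With the beater home its shoulder lies on this top, the foot's underside 15 mm below this point.
- drive_coupling (a joint): How far the coupling is pressed down, m: 0 at rest (its top 8 mm above the housing's rim), 0.008 fully down on its stop, flush with the rim. A spring holds it up: 5 N to start it moving, 11 N fully down.
- mug_plain: Green and white stoneware mug standing behind the work, 92 mm tall; bystander.
- salt_shaker: Small grey-capped salt shaker, 90 mm tall; bystander.
- spice_jar: Glass spice jar with a dark cap, 41 mm wide, 105 mm tall, standing behind the mixer; bystander.
- teaspoon: Metal teaspoon, 130 mm long, lying on the worktop at the left; bystander.
Not all that is in view belongs to the job. What is shaped like the beater but pink or red is not meant.

How it is judged:
By the outcome, as a careful person would: the job done as asked, in the order asked, and still so for the second after the job is handed in, while the arm keeps its last pose, push and grip.
It also fails if it takes over 51 s, if anything falls off the work surface, if the arm or the gripper's body presses on something with over 40 N, if the wrist force passes 120 N, or if a joint passes its speed limit or range.

## Robot

A 6-joint arm with a two-finger parallel gripper is mounted at the origin on a cart in front of the work surface, level with it; the furniture and walls round the work are solid. World frame = base frame: x ahead of the robot, y to its left, z up, the work surface at z = 0. Lengths are in m, angles in rad, forces in N, time in s.
With the tool pointing down it reaches from about 0.375 to 0.9 m from the base axis. Payload 3.1 kg.
Tool frame: the origin (TCP) lies at the centre of the arm's flange, where the gripper is bolted on; the fingertips stand robot.tip_extent ahead of it and the grasp point (between the pads) lies 164 mm ahead of it (robot.tip_extent is the distance from the TCP to the fingertips, in m); z points along the fingers, y is the line along which they close (so a half turn about z gives the same grasp; the last joint's range is limited). The gripper opens to 87 mm and grips with 3 to 60 N. Pads are 19 mm wide; open, the fingers measure 117 mm over their backs; the gripper's body (75 mm by 190 mm) begins 51 mm behind the grasp point.
Start: joints at [1.054, 0.527, 1.433, -0, 1.181, -0.178], TCP at [0.208, 0.589, 0.405] pointing down, gripper open.
Joint ranges: [-3.08, 3.08], [-0.75, 2.2], [0.22, 2.44], [-1.43, 4.57], [0, 2.65], [-2.85, 2.85]. Speed limits (rad/s): [2.79, 2.79, 3.14, 3.14, 3.14, 3.14].

## Interface

Orientations are given as a unit quaternion [x, y, z, w].
In Python, from rig import get_obs, camera, hand_in, cut_out, robot gives the robot as it stands.
- The arm moves only by the tool step_arm, never from a script. Its argument "rows" is a list of rows, each a list of 6 numbers: the shift along the world's x, y, z in m, then the turn, a rotation vector about the world's x, y, z in degrees. A call has 1 to 12 rows; each row shifts and turns the commanded pose from where the row before left it; what a row does not reach is not made up. A row lasts 1/8 s, in which the tool goes at most 62.5 mm and 10.7 degrees, less where a joint would pass 70% of its speed; a pose out of reach is approached as far as the arm can. A call is refused whole if a number of a shift passes 0.0625 or a number of a turn 10.7, either way. A call with a gripper value outside its range is refused whole. "jaw" is the finger opening in m, from 0 to 0.087, set as the call begins (left out, the last holds). The fingers move at their own pace and stop on an object; "squeeze" is the grip in N (left out, the last holds). Time passes only in rows, so rows that do not move let the fingers close. It gives the time, the measured TCP pose, the force, the opening and the grip force at its end, in the units of the state.
- get_obs(): the state, without advancing time (a new reading comes with each control period).
- camera(name): name is "scene" or "top"; returns a dict with "pixels" (480x640x3 uint8, blue, green, red), "depth" (480x640 float32, m along the optical axis (not along the pixel's ray), 0 where there is no reading), "fov_y" (degrees; the focal length in pixels is half the picture's height over the tangent of half this angle, whatever the lens; pixels are square), "cx", "cy" (the principal point, pixels), "k1" (the pictures are not rectified: a ray, as slopes to the right and down, at radius r is drawn at 1 + k1 r^2 times it, then the intrinsics apply), "extrinsics" (4x4, takes a point from camera to world coordinates). Camera axes: x right, y up, looking along -z (the intrinsics and any distortion apply to the point x, -y, -z); pixel columns grow to the right and rows downward; lengths in m; the calibration is good to about 2 mm. A picture is of the moment at which its call begins.
- hand_in(): hands the job in; it is judged then, once.
Trained networks look in the newest picture that a camera, given by its name, has taken for a name from the list of things; names that differ only in an ending like _2 or _b are one class to them, and where a whole thing is asked for, a point or a joint stands for the part that bears it (a point fixed in the world has none). Each returns a list of dicts, best first, with "confidence" (0 to 1); they miss things now and then, are a little off and sometimes report something else, mostly with a low value. They report only what shows in the picture. A call takes as long as a camera call. They do not tell look-alikes from the thing itself.
- cut_out(label, camera): "region" (480x640 bool, what is visible of it) and "extent" ([centre column, centre row, width, height] in pixels, round what is visible of it).
The state is a dict: "time": time; "q": joint angles; "joint_velocities": joint speeds; "joint_torque": joint torques, N m; "position": TCP position; "tool_rot": TCP orientation; "ft_force": force on the tool from outside, world axes, zero at the start; "moment": the same for the moment, N m; "grip_width": finger opening in m; "grip_force": force on a finger pad.
Only numpy, scipy, OpenCV 4.12 (cv2) and the standard library are available. Lean on these libraries where they do the work, as an engineer would, in place of code of your own. Each camera call takes 0.05 s, during which the arm holds its last target. There are 200 camera calls.

## Working session

There is one attempt and no reset: what is moved stays moved. The work goes in short steps, Python scripts to look and compute and a tool call to move; the robot and the scene stay as the last step left them, time stands still between calls to the robot, and variables do not carry over. Pictures are saved under pics/ and viewed, at most 10 in all, crops included, and the job is handed in when it is done.

Besides the shell and the picture viewer there is one more tool, called after "Call:" as name([rows], argument=value, ...), one row to a line, values as JSON. step_arm: Moves the arm, as the interface text tells. Its arguments: {"type":"object","properties":{"rows":{"type":"array"},"jaw":{"type":"number"},"squeeze":{"type":"number"}},"required":["rows"]}

```bash
mkdir -p pics; ls; cat > h.py <<'E'
import numpy as np, cv2
from rig import get_obs, camera, hand_in, cut_out, robot
def K(c):
    f=240/np.tan(np.radians(c["fov_y"])/2); return f
def pts(c,uv,d=None,z=None):
    """uv Nx2 -> world. with depth d, or intersect with plane z"""
    uv=np.asarray(uv,float).reshape(-1,2); f=K(c)
    M=np.array([[f,0,c["cx"]],[0,f,c["cy"]],[0,0,1]])
    n=cv2.undistortPointsIter(uv.reshape(-1,1,2),M,np.array([c["k1"],0,0,0,0.]),None,None,(3,100,1e-10)).reshape(-1,2)
    r=np.c_[n[:,0],-n[:,1],-np.ones(len(n))]
    E=np.array(c["extrinsics"]); 
    if d is not None: return (r*np.asarray(d).reshape(-1,1))@E[:3,:3].T+E[:3,3]
    w=r@E[:3,:3].T; s=(z-E[2,3])/w[:,2]
    return E[:3,3]+w*s[:,None]
def cloud(c,mask=None):
    m=c["depth"]>0
    if mask is not None: m&=mask
    v,u=np.nonzero(m); return pts(c,np.c_[u,v],c["depth"][v,u]),np.c_[u,v],c["pixels"][v,u]
E
python3 - <<'E'
from h import *
print(robot, getattr(robot,'tip_extent',None))
o=get_obs();print(o)
for n in("scene","top"):
    c=camera(n);cv2.imwrite(f"pics/{n}0.png",c["pixels"]);np.savez(f"{n}0.npz",**c)
    print(n,c["fov_y"],c["k1"],c["extrinsics"])
    for l in("beater","beater_stand","grease_pot","mixer_base","socket_mouth","beater_grip"):
        for r in cut_out(l,n): print(l,round(r["confidence"],2),np.round(r["extent"]),r["region"].sum())
E
```

```text
pics
<Robot object at 0x7f714255be00> 0.1822
{'time': 0.0, 'q': array([ 1.05350512e+00,  5.28481802e-01,  1.43394056e+00,  6.63046277e-06,
        1.18136687e+00, -1.78495775e-01]), 'joint_velocities': array([-0.00035038,  0.0007013 , -0.0011366 ,  0.00040645,  0.00152001,
        0.00143451]), 'joint_torque': array([-4.79412174e-04, -4.40037131e+01, -1.76589310e+01,  6.31160033e-02,
        5.82033035e-02, -1.55275807e-04]), 'position': array([0.20751119, 0.58917155, 0.40374942]), 'tool_rot': array([ 1.68589860e-01,  9.85685676e-01, -1.03144536e-03, -3.77307557e-04]), 'ft_force': array([-0.11773779,  0.02325524,  0.47812763]), 'moment': array([ 0.03157411, -0.05933432,  0.02430016]), 'grip_force': 0.0, 'grip_width': 0.08667319665441703}
scene 49.99678202825604 -0.10926246372414966 [[ 0.90136233  0.33629923 -0.27285302  0.13776208]
 [-0.43297583  0.68697339 -0.58360902 -0.99384946]
 [-0.00882451  0.64418195  0.76482138  1.26065161]
 [ 0.          0.          0.          1.        ]]
beater 0.96 [353. 352.  20.  33.] 408
beater 0.92 [390. 388.  16.  28.] 326
beater 0.73 [324. 305
[... 280 characters left out ...]
5.26114703917768 -0.014658647698047261 [[ 0.03560805  0.92152029 -0.38669423  0.06431897]
 [-0.99931515  0.02893573 -0.02306421 -0.10859536]
 [-0.01006486  0.38725068  0.92191953  1.27810637]
 [ 0.          0.          0.          1.        ]]
beater 0.94 [492. 270.  19.  25.] 434
beater 0.78 [439. 279.  26.  25.] 300
beater 0.73 [386. 278.  23.  23.] 278
beater_stand 0.71 [382. 287.  28.  26.] 294
grease_pot 0.56 [218. 280.  31.  30.] 533
grease_pot 0.2 [383. 279.  17.  21.] 309
mixer_base 0.59 [305. 275.  46.  47.] 1796
socket_mouth 0.73 [302. 268.  26.  22.] 487
beater_grip 0.87 [443. 279.  24.  18.] 276
beater_grip 0.82 [488. 268.  22.  21.] 377
beater_grip 0.79 [382. 278.  19.  22.] 328
```

```bash
python3 - <<'E'
import cv2
a=cv2.imread("pics/scene0.png")[180:430,220:420];b=cv2.imread("pics/top0.png")[220:330,190:530]
cv2.imwrite("pics/a.png",cv2.resize(a,None,fx=2.4,fy=2.4,interpolation=3));cv2.imwrite("pics/b.png",cv2.resize(b,None,fx=2.35,fy=2.35,interpolation=3))
E
```

```text
(no output)
```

View pics/a.png

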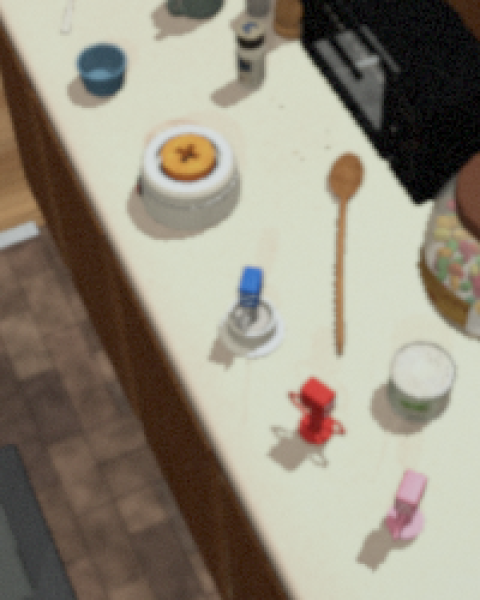

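View pics/b.png

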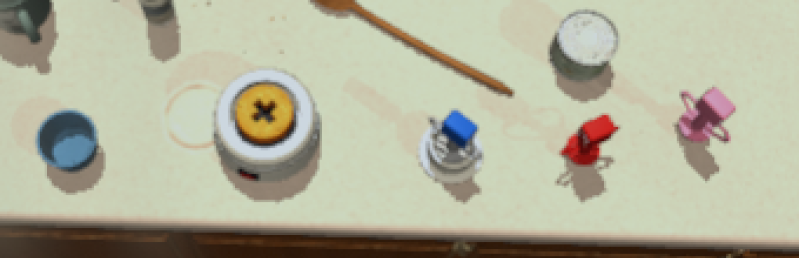

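View pics/top0.png

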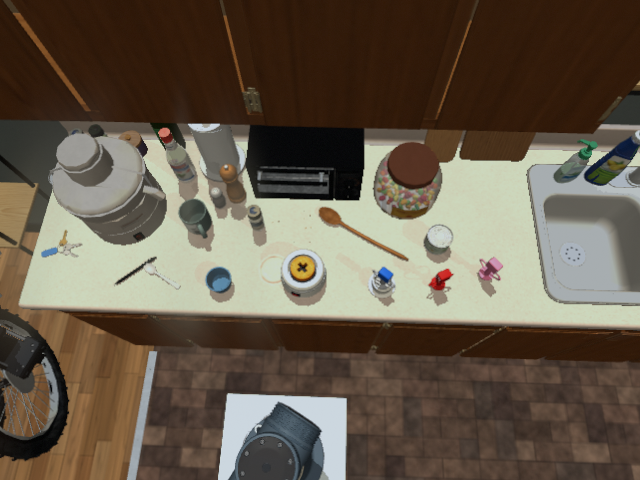

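Top view: the blue-gripped beater stands at about (385,275) in its stand, the mixer is at (303,270), the pot at (219,281); red and pink look-alikes are to the right. Now measuring from both views.

```bash
cat > m.py <<'E'
from h import *
import sys
def colmask(c,name):
    hsv=cv2.cvtColor(c["pixels"],cv2.COLOR_BGR2HSV).astype(int);H,S,V=hsv[...,0],hsv[...,1],hsv[...,2]
    return {"orange":(H>8)&(H<28)&(S>140)&(V>110),"blue":(H>104)&(H<122)&(S>170)&(V>70),"pot":(H>95)&(H<115)&(S>80)}[name]
def near(P,xy,r): return np.hypot(P[:,0]-xy[0],P[:,1]-xy[1])<r
E
python3 - <<'E'
from m import *
np.set_printoptions(precision=4,suppress=True)
for n,boxes in(("top",dict(orange=(280,245,325,290),blue=(370,262,400,295),pot=(200,262,240,300))),("scene",dict(orange=(280,230,320,265),blue=(310,285,335,315),pot=(245,190,280,225)))):
    c=dict(np.load(n+"0.npz"))
    for k,(a,b,d,e) in boxes.items():
        m=np.zeros((480,640),bool);m[b:e,a:d]=1;m&=colmask(c,k)
        P,uv,_=cloud(c,m); print(n,k,len(P),"uv",uv.mean(0),"med",np.median(P,0),"min",P.min(0),"max",P.max(0),"zq",np.quantile(P[:,2],[.05,.25,.5,.75,.95]))
    # table plane check
    P,_,_=cloud(c); q=P[(P[:,0]>.45)&(P[:,0]<.75)&(abs(P[:,1])<.3)&(abs(P[:,2])<.012)]; print("table",len(q),q[:,2].mean(),q[:,2].std())
E
```

```text
top orange 399 uv [302.2231 267.6717] med [ 0.479  -0.0298  0.0802] min [ 0.4462 -0.0624  0.047 ] max [0.5265 0.0028 0.0866] zq [0.0744 0.0785 0.0802 0.082  0.0842]
top blue 120 uv [384.8083 274.3333] med [ 0.4588 -0.2542  0.1079] min [ 0.4432 -0.2725  0.0854] max [ 0.4764 -0.2376  0.1137] zq [0.089  0.1055 0.1079 0.11   0.1117]
top pot 395 uv [219.3975 279.2127] med [0.4604 0.2121 0.0095] min [ 0.4137  0.1727 -0.0001] max [0.4864 0.2438 0.0516] zq [0.0025 0.0057 0.0095 0.0376 0.0469]
table 14158 0.0008268454578608466 0.0030562820400654393
scene orange 315 uv [297.7683 245.4857] med [ 0.4824 -0.0345  0.0789] min [ 0.4509 -0.0673  0.0563] max [0.5147 0.0021 0.0876] zq [0.0671 0.0756 0.0789 0.0811 0.0841]
scene blue 42 uv [324.0714 296.9286] med [ 0.4634 -0.2614  0.109 ] min [ 0.4522 -0.2744  0.1025] max [ 0.475  -0.2474  0.1142] zq [0.1049 0.1073 0.109  0.1103 0.112 ]
scene pot 276 uv [262.0254 208.5652] med [0.4541 0.225  0.025 ] min [0.4217 0.1681 0.0002] max [0.486  0.2489 0.0498] zq [0.0036 0.0139 0.025  0.0343 0.0445]
table 9648 0.0007105808775451414 0.003379342061494246
```

```bash
cat >> m.py <<'E'
def project(c,P):
    E=np.array(c["extrinsics"]);X=(P-E[:3,3])@E[:3,:3];f=K(c)
    x=X[:,0]/-X[:,2];y=-X[:,1]/-X[:,2];s=1+c["k1"]*(x*x+y*y)
    return np.c_[c["cx"]+f*x*s,c["cy"]+f*y*s]
def ortho(c,x0,y0,z,half=.05,mm=.25):
    """up = +x, left = +y; returns image with `mm` per px"""
    n=int(2*half*1000/mm)+1;g=np.linspace(half,-half,n)
    X,Y=np.meshgrid(g,g,indexing="ij")
    uv=project(c,np.c_[(X+x0).ravel(),(Y+y0).ravel(),np.full(n*n,z)]).astype(np.float32).reshape(n,n,2)
    return cv2.remap(c["pixels"],uv[...,0],uv[...,1],cv2.INTER_CUBIC)
E
python3 - <<'E'
from m import *
C={n:dict(np.load(n+"0.npz")) for n in("top","scene")}
T=[];
for n in C:
    T.append(np.hstack([ortho(C[n],.481,-.032,.08),ortho(C[n],.461,-.257,.109)]))
I=np.vstack(T);print(I.shape);cv2.imwrite("pics/o.png",cv2.resize(I,(600,600)))
for n in C:
    o=cv2.cvtColor(ortho(C[n],.481,-.032,.08),cv2.COLOR_BGR2HSV).astype(int)
    m=((o[...,0]>8)&(o[...,0]<28)&(o[...,1]>140)&(o[...,2]>110)).astype(np.uint8)
    ct=max(cv2.findContours(m,0,1)[0],key=cv2.contourArea);h=cv2.convexHull(ct)
    e=cv2.fitEllipse(h);print(n,"coupling c",.481+.05-e[0][1]*.00025,-.032+.05-e[0][0]*.00025,"axes mm",np.array(e[1])*.25)
    d=np.zeros_like(m);cv2.drawContours(d,[h],-1,1,-1)
    # dark cross: darkness weight, best fit of cross template (x,y,yaw)
    V=o[...,2].astype(float);D=np.clip((170-V)/170,0,1)*d
    D=cv2.GaussianBlur(D,(0,0),2)
    best=[]
    g=(np.arange(401)-200)*.25;Yx,Xx=np.meshgrid(g,g) # rows->-x, cols->-y
    for yaw in range(0,90,2):
        t=np.radians(yaw);x=-Xx;y=-Yx
        a=np.cos(t)*x+np.sin(t)*y;b=-np.sin(t)*x+np.cos(t)*y
        k=(((abs(a)<16.2)&(abs(b)<5.2))|((abs(b)<16.2)&(abs(a)<5.2)))
        k=cv2.GaussianBlur(k.astype(float),(0,0),5)[100:301,100:301].astype(np.float32)
        r=cv2.matchTemplate(D.astype(np.float32),k,cv2.TM_CCOEFF_NORMED);_,v,_,l=cv2.minMaxLoc(r)
        best.append((v,yaw,.481+.05-(l[1]+100)*.00025,-.032+.05-(l[0]+100)*.00025))
    print(sorted(best)[::-1][:4])
    o=cv2.cvtColor(ortho(C[n],.461,-.257,.109),cv2.COLOR_BGR2HSV).astype(int)
    m=((o[...,0]>104)&(o[...,0]<122)&(o[...,1]>170)&(o[...,2]>190)).astype(np.uint8)
    ct=max(cv2.findContours(m,0,1)[0],key=cv2.contourArea);r=cv2.minAreaRect(ct)
    print(n,"grip",.461+.05-r[0][1]*.00025,-.257+.05-r[0][0]*.00025,np.array(r[1])*.25,r[2], "long dir rect pts",[(round(.511-p[1]*.00025,4),round(-.207-p[0]*.00025,4)) for p in cv2.boxPoints(r)])
E
```

```text
(802, 802, 3)
top coupling c 0.48042394256591797 -0.02925589370727539 axes mm [67.07923889 70.15810394]
[(0.9343801736831665, 40, 0.48150000000000004, -0.028749999999999998), (0.9330016374588013, 42, 0.48150000000000004, -0.028749999999999998), (0.931878924369812, 38, 0.48150000000000004, -0.028749999999999998), (0.9267845153808594, 44, 0.48150000000000004, -0.028999999999999998)]
top grip 0.46313499450683593 -0.25544499969482426 [30.65000343 18.55000305] 36.86989212036133 long dir rect pts [(np.float32(0.4649), np.float32(-0.2376)), (np.float32(0.4798), np.float32(-0.2488)), (np.float32(0.4614), np.float32(-0.2733)), (np.float32(0.4465), np.float32(-0.2621))]
scene coupling c 0.4815466537475586 -0.03614167022705078 axes mm [69.26771545 73.2280426 ]
[(0.7639780044555664, 42, 0.48375, -0.02975), (0.7629885077476501, 44, 0.48375, -0.02975), (0.7626907229423523, 40, 0.48375, -0.02975), (0.7608757615089417, 46, 0.48350000000000004, -0.02975)]
scene grip 0.4652259750366211 -0.2585101470947266 [25.75092506 14.77720547] 35.09581756591797 long dir rect pts [(np.float32(0.4666), np.float32(-0.2437)), (np.float32(0.4787), np.float32(-0.2522)), (np.float32(0.4639), np.float32(-0.2733)), (np.float32(0.4518), np.float32(-0.2648))]
```

View pics/o.png

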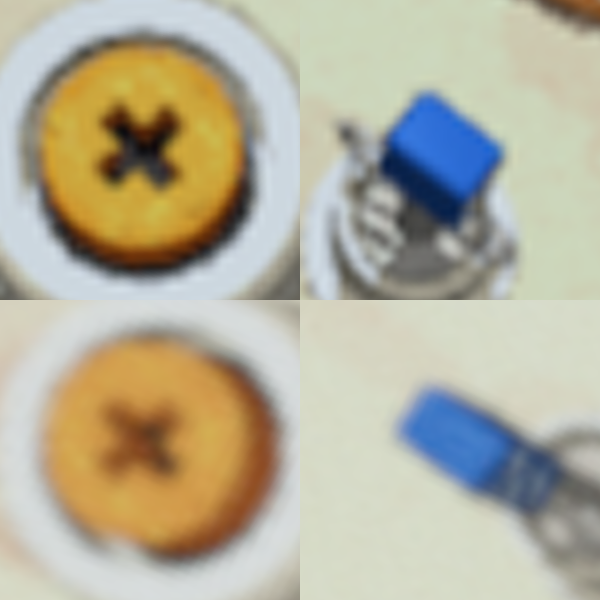

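The ortho views show the orange coupling's dark cross (yaw ≈ 41°, near (0.482, −0.029)) and the blue grip (long axis ≈ 54°, near (0.464, −0.256), top at z ≈ 0.109). Moving over the grip.

Call:
step_arm([
  [0.042,-0.038,0,0,0,-9],
  [0.042,-0.038,0,0,0,-9],
  [0.042,-0.038,0,0,0,-9],
  [0.042,-0.038,0,0,0,-9],
  [0.042,-0.038,0,0,0,-9],
  [0.042,-0.038,0,0,0,-9],
  [0,-0.056,-0.005,0,0,-9],
  [0,-0.056,-0.005,0,0,-9],
  [0,-0.056,-0.005,0,0,-9],
  [0,-0.056,-0.005,0,0,-9],
  [0,-0.056,-0.005,0,0,-9],
  [0,-0.056,-0.005,0,0,-7.5],
], jaw=0.087, squeeze=40)

```text
time: 2.2
position: [0.4597, 0.0237, 0.375]
tool_rot: [0.892, 0.453, 0.001, 0.0]
ft_force: [0.5, 0.0, -0.1]
grip_width: 0.0872
grip_force: 0.0
```

Call:
step_arm([
  [0,-0.056,0,0,0,0],
  [0,-0.056,0,0,0,0],
  [0,-0.056,0,0,0,0],
  [0,-0.056,0,0,0,0],
  [0.005,-0.055,0,0,0,0],
  [0,0,0,0,0,0],
])

```text
time: 2.95
position: [0.4653, -0.2578, 0.3751]
tool_rot: [0.892, 0.452, 0.001, 0.002]
ft_force: [-0.1, 1.2, 0.2]
grip_width: 0.0866
grip_force: 0.0
```

Call:
step_arm([
  [-0.001,0.001,-0.04,0,0,0],
  [0,0,-0.04,0,0,0],
  [0,0,-0.02,0,0,0],
  [0,0,-0.014,0,0,0],
  [0,0,0,0,0,0],
])

```text
time: 3.58
position: [0.4636, -0.2518, 0.2602]
tool_rot: [0.891, 0.455, -0.0, -0.001]
ft_force: [0.1, -0.6, -0.5]
grip_width: 0.087
grip_force: 0.0
```

Call:
step_arm([
  [0,0,0,0,0,0],
  [0,0,0,0,0,0],
  [0,0,0,0,0,0],
  [0,0,0,0,0,0],
  [0,0,0,0,0,0],
  [0,0,0,0,0,0],
], jaw=0)

```text
time: 4.32
position: [0.4637, -0.2526, 0.2608]
tool_rot: [0.891, 0.455, 0.0, 0.0]
ft_force: [-0.3, -0.2, -0.2]
grip_width: 0.0349
grip_force: 0.0
```

Call:
step_arm([
  [0,0,0,0,0,0],
  [0,0,0,0,0,0],
  [0,0,0,0,0,0],
  [0,0,0,0,0,0],
])

```text
time: 4.82
position: [0.4637, -0.2526, 0.2607]
tool_rot: [0.891, 0.455, 0.0, 0.0]
ft_force: [-0.4, -0.5, -2.0]
grip_width: 0.0238
grip_force: 39.7
```

Call:
step_arm([
  [0,0,0.02,0,0,0],
  [0,0,0.03,0,0,0],
  [0,0,0.04,0,0,0],
  [0,0,0.02,0,0,0],
  [0,0,0,0,0,0],
])

```text
time: 5.45
position: [0.4639, -0.2526, 0.3721]
tool_rot: [0.891, 0.455, 0.001, 0.002]
ft_force: [-0.8, -0.2, -1.4]
grip_width: 0.024
grip_force: 39.7
```

```bash
python3 - <<'E'
from m import *
print(get_obs())
T=[]
for n in("top","scene"):
    c=camera(n);np.savez(n+"1.npz",**c);o=get_obs();p=o["position"]
    u=project(c,np.array([[p[0],p[1],p[2]-.2]]))[0].astype(int);print(n,u)
    a=c["pixels"][u[1]-50:u[1]+50,u[0]-60:u[0]+60];T.append(cv2.resize(a,None,fx=3.3,fy=3.3,interpolation=2))
cv2.imwrite("pics/held.png",np.hstack(T))
E
```

```text
{'time': 5.45, 'q': array([-7.10435264e-01,  4.41539275e-01,  1.71056274e+00,  1.37027823e-05,
        9.85963148e-01, -8.37319615e-02]), 'joint_velocities': array([ 9.15056607e-05,  3.81321710e-02,  3.61792784e-02, -1.97129074e-03,
       -1.20290695e-02,  4.97444579e-04]), 'joint_torque': array([ 9.74970264e-02, -3.86944413e+01, -1.53818142e+01,  6.60717837e-02,
        1.19880228e-01, -3.37993342e-04]), 'position': array([ 0.46387291, -0.2526385 ,  0.37209934]), 'tool_rot': array([8.90639915e-01, 4.54705874e-01, 6.73097701e-04, 1.63026400e-03]), 'ft_force': array([-0.78919143, -0.1695105 , -1.41545736]), 'moment': array([-0.07000745,  0.08354751,  0.01236001]), 'grip_force': 39.745660442858934, 'grip_width': 0.02399152479139319}
top [387 264]
scene [322 281]
```

View pics/held.png

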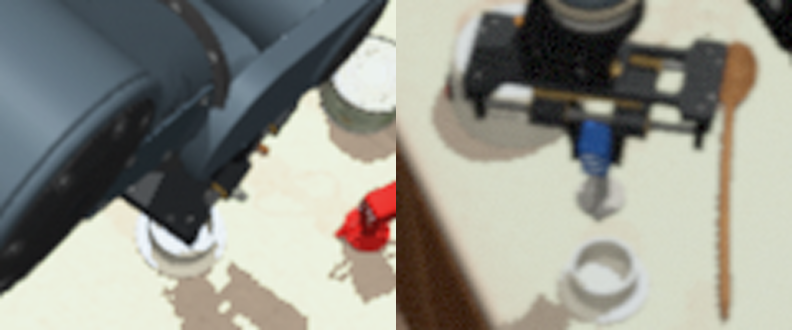

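The scene view shows the blue grip held between the fingers with the foot clear above the empty stand. Now the pot position.

```bash
python3 - <<'E'
from m import *
from scipy.optimize import least_squares
for n,(a,b,d,e) in(("top",(195,258,245,305)),("scene",(240,185,285,230))):
    c=dict(np.load(n+"0.npz"));m=np.zeros((480,640),bool);m[b:e,a:d]=1;m&=colmask(c,"pot")
    P,_,_=cloud(c,m);q=P[(P[:,2]>.036)&(P[:,2]<.055)]
    r=least_squares(lambda p:np.hypot(q[:,0]-p[0],q[:,1]-p[1])-.035,[.455,.21],loss="soft_l1",f_scale=.002);print(n,len(q),r.x,np.abs(r.fun).mean(),np.median(q[:,2]))
E
```

```text
top 107 [0.44960943 0.20833496] 0.0016469188429317969 0.04444151552690978
scene 57 [0.45487787 0.20665319] 0.002295941790845766 0.040710260508513896
```

Call:
step_arm([
  [-0.001,0.0514,0,0,0,0],
  [-0.001,0.0514,0,0,0,0],
  [-0.001,0.0514,0,0,0,0],
  [-0.001,0.0514,0,0,0,0],
  [-0.001,0.0514,0,0,0,0],
  [-0.001,0.0514,0,0,0,0],
  [-0.001,0.0514,0,0,0,0],
  [-0.002,0.0514,0,0,0,0],
  [-0.002,0.0514,0,0,0,0],
  [0,0,0,0,0,0],
  [0,0,0,0,0,0],
])

```text
time: 6.92
position: [0.4522, 0.2098, 0.3695]
tool_rot: [0.89, 0.455, -0.002, -0.0]
ft_force: [-0.1, 0.4, -0.2]
grip_width: 0.0237
grip_force: 39.7
```

Call:
step_arm([
  [0,0,-0.03,0,0,0],
  [0,0,-0.03,0,0,0],
  [0,0,-0.02,0,0,0],
  [0,0,-0.01,0,0,0],
  [0,0,-0.006,0,0,0],
  [0,0,0,0,0,0],
  [0,0,0,0,0,0],
])

```text
time: 7.8
position: [0.4529, 0.21, 0.2754]
tool_rot: [0.891, 0.455, 0.001, 0.0]
ft_force: [0.2, -0.0, -0.8]
grip_width: 0.0235
grip_force: 39.7
```

```bash
python3 - <<'E'
from m import *
o=get_obs();print(o["position"],o["ft_force"])
T=[]
for n,p in(("scene",[262,205]),("top",[219,275])):
    c=camera(n);a=c["pixels"][p[1]-40:p[1]+40,p[0]-45:p[0]+45];T.append(cv2.resize(a,None,fx=4,fy=4,interpolation=2))
cv2.imwrite("pics/dip.png",np.hstack(T))
E
```

```text
[0.45294727 0.21003962 0.27535762] [ 0.24734642 -0.03382457 -0.75420376]
```

View pics/dip.png

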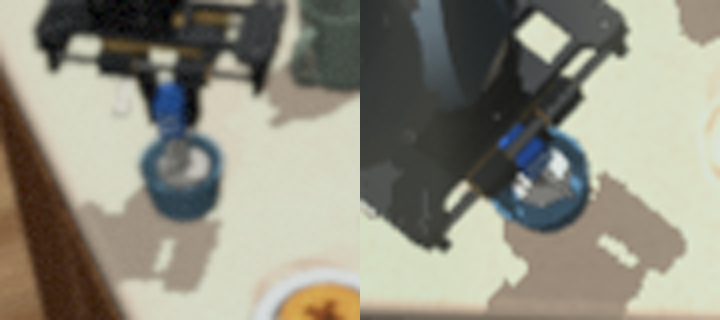

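Both views show the foot and shoulder well inside the pot with the loops above the rim; cross top is about 9 mm below the rim. Lifting out and going above the coupling.

Call:
step_arm([
  [0,0,0.02,0,0,0],
  [0,0,0.036,0,0,0],
  [0,0,0.04,0,0,0],
  [0.0061,-0.0475,0,0,0,-2.6],
  [0.0061,-0.0475,0,0,0,-2.6],
  [0.0062,-0.0474,0,0,0,-2.6],
  [0.0062,-0.0474,0,0,0,-2.6],
  [0.0062,-0.0474,0,0,0,-2.6],
  [0,0,-0.015,0,0,0],
  [0,0,-0.007,0,0,0],
  [0,0,0,0,0,0],
  [0,0,0,0,0,0],
])

```text
time: 9.4
position: [0.4835, -0.0265, 0.3491]
tool_rot: [0.936, 0.352, 0.0, 0.0]
ft_force: [-1.2, 0.9, -0.4]
grip_width: 0.0237
grip_force: 39.7
```

```bash
python3 - <<'E'
from m import *
o=get_obs();print(o["position"],o["tool_rot"],o["ft_force"])
T=[]
for n in("scene","top"):
    c=camera(n);np.savez(n+"2.npz",**c);p=project(c,np.array([[.4815,-.029,.1]]))[0].astype(int)
    print(n,p);a=c["pixels"][p[1]-37:p[1]+37,p[0]-37:p[0]+37];T.append(cv2.resize(a,None,fx=5.4,fy=5.4,interpolation=2))
cv2.imwrite("pics/hover.png",np.hstack(T))
E
```

```text
[ 0.48350885 -0.02646552  0.34909222] [9.36153931e-01 3.51590296e-01 2.28546211e-04 1.71081358e-04] [-1.18492635  0.91097634 -0.41926716]
scene [296 239]
top [301 264]
```

View pics/hover.png

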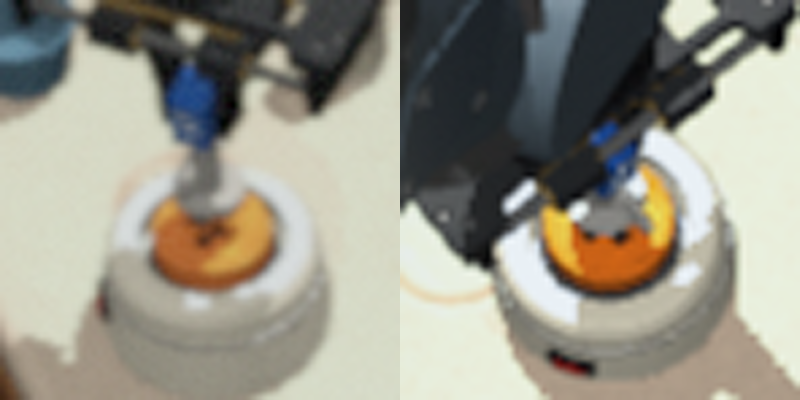

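```bash
python3 - <<'E'
from m import *
from scipy.ndimage import map_coordinates
th=np.linspace(0,2*np.pi,120,endpoint=False)
def fit(c,r,z,x0,y0,ang=None,R=.008,flip=1):
    lab=cv2.cvtColor(c["pixels"],cv2.COLOR_BGR2Lab).astype(float)
    t=th if ang is None else np.radians(np.arange(ang[0],ang[1],3.))
    S=[]
    for dx in np.arange(-R,R+1e-6,.0005):
        for dy in np.arange(-R,R+1e-6,.0005):
            def samp(rr):
                uv=project(c,np.c_[x0+dx+rr*np.cos(t),y0+dy+rr*np.sin(t),np.full(len(t),z)])
                return np.stack([map_coordinates(lab[...,k],[uv[:,1],uv[:,0]],order=1) for k in range(3)],1)
            S.append((np.minimum(np.linalg.norm(samp(r+.002)-samp(r-.002),axis=1),40).mean(),x0+dx,y0+dy))
    S=np.array(S);w=S[S[:,0]>S[:,0].max()*.97];return S[S[:,0].argmax()],w[:,1:].mean(0)
zs=.349-.2548
for n,a in(("top",(160,290)),("scene",(150,330))):
    c0=dict(np.load(n+"0.npz"));c2=dict(np.load(n+"2.npz"))
    print(n,"coupling",*fit(c0,.034,.080,.4825,-.029))
    print(n,"rim",*fit(c0,.056,.072,.4825,-.029))
    print(n,"shoulder under",*fit(c2,.021,zs+.015,.482,-.029,a))
T=[]
for n in("scene","top"):
    c0=dict(np.load(n+"0.npz"));c2=dict(np.load(n+"2.npz"))
    def draw(c,circs,z,x,y):
        p=project(c,np.array([[x,y,z]]))[0].astype(int)-18
        im=cv2.resize(c["pixels"][p[1]:p[1]+36,p[0]:p[0]+36],None,fx=11,fy=11,interpolation=2)
        for r,zz,col in circs:
            uv=(project(c,np.c_[x+r*np.cos(th),y+r*np.sin(th),np.full(120,zz)])-p+.5)*11
            cv2.polylines(im,[uv.astype(np.int32)],True,col,1)
        return im
    T.append(np.hstack([draw(c0,[(.034,.08,(255,0,255)),(.039,.072,(0,255,0))],.08,.4812,-.029),draw(c2,[(.021,zs+.015,(255,0,255)),(.021,zs+.02,(0,255,0))],.1,.4812,-.029)]))
cv2.imwrite("pics/ov.png",cv2.resize(np.vstack(T),(600,600),interpolation=3))
E
```

```text
top coupling [ 3.98617075e+01  4.80000000e-01 -2.95000000e-02] [ 0.48085135 -0.02922973]
top rim [ 2.95025689e+01  4.80500000e-01 -2.90000000e-02] [ 0.48069231 -0.02880769]
top shoulder under [ 3.57434309e+01  4.83000000e-01 -2.80000000e-02] [ 0.48324359 -0.02885897]
scene coupling [ 3.00471136e+01  4.84000000e-01 -3.00000000e-02] [ 0.484      -0.02991429]
scene rim [13.71987673  0.4745     -0.037     ] [ 0.47466667 -0.03683333]
scene shoulder under [ 2.64062444e+01  4.85500000e-01 -2.60000000e-02] [ 0.4856     -0.02618333]
```

View pics/ov.png

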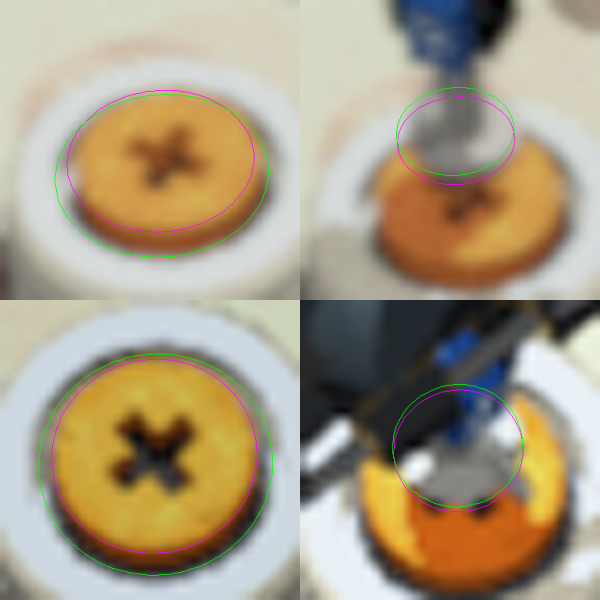

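Overlays: shoulder appears ~2 mm toward +x/+y of the coupling in both views. Correcting and descending gently.

Call:
step_arm([
  [-0.002,-0.0015,0,0,0,0],
  [0,0,-0.006,0,0,0],
  [0,0,-0.003,0,0,0],
  [0,0,-0.002,0,0,0],
  [0,0,-0.001,0,0,0],
  [0,0,-0.001,0,0,0],
  [0,0,-0.001,0,0,0],
  [0,0,0,0,0,0],
])

```text
time: 10.5
position: [0.4815, -0.0286, 0.3347]
tool_rot: [0.936, 0.351, -0.0, -0.0]
ft_force: [0.1, -0.0, -1.7]
grip_width: 0.0237
grip_force: 39.7
```

Call:
step_arm([
  [0,0,-0.001,0,0,0],
  [0,0,-0.001,0,0,0],
  [0,0,0,0,0,0],
])

```text
time: 10.88
position: [0.4814, -0.0286, 0.3327]
tool_rot: [0.936, 0.351, -0.0, -0.0]
ft_force: [0.1, -0.1, -1.8]
grip_width: 0.0235
grip_force: 39.7
```

Call:
step_arm([
  [0,0,-0.001,0,0,0],
  [0,0,-0.001,0,0,0],
  [0,0,0,0,0,0],
])

```text
time: 11.25
position: [0.4816, -0.0286, 0.3311]
tool_rot: [0.936, 0.351, 0.0, 0.0]
ft_force: [-0.8, 1.4, 2.4]
grip_width: 0.0238
grip_force: 39.7
```

Call:
step_arm([
  [0,0,-0.001,0,0,0],
  [0,0,-0.001,0,0,0],
  [0,0,0,0,0,0],
])

```text
time: 11.62
position: [0.4816, -0.0286, 0.3289]
tool_rot: [0.936, 0.351, 0.0, 0.0]
ft_force: [-0.3, 0.8, 5.7]
grip_width: 0.024
grip_force: 39.7
```

Call:
step_arm([
  [0,0,0.0005,0,0,0],
  [-0.0004,0.0007,0,0,0,0],
  [-0.0003,0.0005,0,0,0,0],
  [0,0,0,0,0,0],
])

```text
time: 12.12
position: [0.4812, -0.0278, 0.3295]
tool_rot: [0.936, 0.351, 0.001, 0.001]
ft_force: [-0.2, -1.6, 5.1]
grip_width: 0.0235
grip_force: 39.8
```

```bash
python3 -c "
from h import *
o=get_obs();print(o['position'],o['ft_force'],o['moment'],o['tool_rot'])"
```

```text
[ 0.48123761 -0.02781684  0.32947427] [-0.21796025 -1.64862958  5.09385707] [-0.71913677  0.04205512  0.05589982] [9.36315213e-01 3.51158989e-01 5.74524633e-04 9.25551743e-04]
```

Call:
step_arm([
  [0,0,0.0015,0,0,0],
  [0,0,0,0,0,0],
  [0,0,0,0,0,0],
])

```text
time: 12.5
position: [0.481, -0.0275, 0.3308]
tool_rot: [0.936, 0.351, 0.0, 0.0]
ft_force: [1.1, -2.8, 4.2]
grip_width: 0.0238
grip_force: 39.8
```

Call:
step_arm([
  [0,0.001,0,0,0,0],
  [0,0.001,0,0,0,0],
  [0,0,0,0,0,0],
])

```text
time: 12.88
position: [0.4805, -0.0251, 0.3306]
tool_rot: [0.936, 0.351, -0.0, -0.001]
ft_force: [1.1, -0.8, 3.1]
grip_width: 0.024
grip_force: 39.8
```

Call:
step_arm([
  [0,-0.0015,0,0,0,0],
  [0,-0.0015,0,0,0,0],
  [0,-0.001,0,0,0,0],
  [0,0,0,0,0,0],
])

```text
time: 13.38
position: [0.4803, -0.0288, 0.3305]
tool_rot: [0.937, 0.35, -0.0, -0.001]
ft_force: [0.7, 5.0, 4.7]
grip_width: 0.0239
grip_force: 39.8
```

Call:
step_arm([
  [0,0.0015,0,0,0,0],
  [0,0.0015,0,0,0,0],
  [0,0.001,0,0,0,0],
  [0,0,0,0,0,0],
])

```text
time: 13.88
position: [0.4808, -0.0259, 0.3308]
tool_rot: [0.936, 0.351, -0.0, 0.001]
ft_force: [-0.9, -2.3, 3.5]
grip_width: 0.0234
grip_force: 39.9
```

Call:
step_arm([
  [0,0.001,0,0,0,0],
  [0,0.001,0,0,0,0],
  [0,0,0,0,0,0],
])

```text
time: 14.25
position: [0.4811, -0.0237, 0.3309]
tool_rot: [0.936, 0.351, 0.0, 0.001]
ft_force: [-0.7, -4.0, 3.1]
grip_width: 0.0237
grip_force: 39.9
```

Call:
step_arm([
  [0,-0.0015,0,0,0,0],
  [0,-0.001,0,0,0,0],
  [0.001,0,0,0,0,0],
  [0.001,0,0,0,0,0],
  [0,0,0,0,0,0],
])

```text
time: 14.88
position: [0.4822, -0.0256, 0.3305]
tool_rot: [0.936, 0.351, -0.001, -0.001]
ft_force: [-1.7, 1.8, 4.0]
grip_width: 0.0235
grip_force: 39.8
```

Call:
step_arm([
  [-0.0015,0,0,0,0,0],
  [-0.0015,0,0,0,0,0],
  [-0.001,0,0,0,0,0],
  [0,0,0,0,0,0],
])

```text
time: 15.38
position: [0.4797, -0.0264, 0.331]
tool_rot: [0.936, 0.351, 0.001, 0.001]
ft_force: [3.7, -1.0, -0.9]
grip_width: 0.0234
grip_force: 39.9
```

Call:
step_arm([
  [0.0005,0,-0.001,0,0,0],
  [0,0,-0.001,0,0,0],
  [0,0,0,0,0,0],
])

```text
time: 15.75
position: [0.48, -0.0263, 0.3289]
tool_rot: [0.936, 0.351, 0.001, 0.001]
ft_force: [4.3, -1.7, 0.2]
grip_width: 0.0233
grip_force: 39.9
```

```bash
python3 -c "
from h import *
o=get_obs();print(o['position'],o['ft_force'],o['moment'],o['tool_rot'])"
```

```text
[ 0.47996741 -0.0263009   0.328947  ] [ 4.27106162 -1.68352966  0.22886983] [-0.42247088 -0.93491533 -0.04885116] [0.93637742 0.35099216 0.00094799 0.00096456]
```

Fz has dropped while going deeper: the cross is entering. Relieving the side force and continuing.

Call:
step_arm([
  [0.0006,-0.0003,-0.001,0,0,0],
  [0,0,-0.001,0,0,0],
  [0,0,0,0,0,0],
])

```text
time: 16.12
position: [0.4802, -0.0264, 0.3268]
tool_rot: [0.936, 0.351, 0.001, 0.001]
ft_force: [5.1, -3.0, -0.0]
grip_width: 0.0239
grip_force: 39.9
```

Call:
step_arm([
  [0.0002,0,-0.001,0,0,0],
  [0,0,-0.001,0,0,0],
  [0,0,0,0,0,0],
])

```text
time: 16.5
position: [0.4804, -0.0264, 0.3248]
tool_rot: [0.936, 0.351, 0.0, 0.0]
ft_force: [4.6, -1.9, 1.7]
grip_width: 0.0233
grip_force: 40.0
```

Call:
step_arm([
  [0.0006,-0.0003,-0.001,0,0,0],
  [0.0003,-0.0002,-0.001,0,0,0],
  [0,0,0,0,0,0],
])

```text
time: 16.88
position: [0.4809, -0.0267, 0.3226]
tool_rot: [0.936, 0.351, -0.0, -0.0]
ft_force: [4.0, -1.3, 0.9]
grip_width: 0.0237
grip_force: 39.9
```

Call:
step_arm([
  [0.0004,-0.0002,-0.001,0,0,0],
  [0,0,-0.001,0,0,0],
  [0,0,0,0,0,0],
])

```text
time: 17.25
position: [0.4811, -0.0268, 0.3205]
tool_rot: [0.936, 0.351, -0.0, -0.0]
ft_force: [3.3, -1.2, -0.8]
grip_width: 0.0238
grip_force: 39.9
```

```bash
python3 -c "
from h import *
o=get_obs();print(o['position'],o['ft_force'],o['moment'],o['tool_rot'])"
```

```text
[ 0.48112027 -0.02679105  0.32045862] [ 3.30856454 -1.22045888 -0.76129737] [-0.24556271 -0.79837351 -0.07521517] [ 9.36413701e-01  3.50897465e-01 -4.16151681e-04 -4.19744993e-04]
```

Going smoothly; expected home at TCP z ≈ 0.320, then the spring.

Call:
step_arm([
  [0.0004,-0.0002,-0.001,0,0,0],
  [0,0,-0.001,0,0,0],
  [0,0,0,0,0,0],
])

```text
time: 17.62
position: [0.4814, -0.0269, 0.3187]
tool_rot: [0.936, 0.351, -0.001, -0.001]
ft_force: [2.0, 1.7, 2.8]
grip_width: 0.0238
grip_force: 39.9
```

Call:
step_arm([
  [0.0003,0,-0.001,0,0,0],
  [0,0,-0.001,0,0,0],
  [0,0,0,0,0,0],
])

```text
time: 18.0
position: [0.4816, -0.0269, 0.3166]
tool_rot: [0.936, 0.351, -0.001, -0.001]
ft_force: [1.3, 1.1, 4.8]
grip_width: 0.0239
grip_force: 39.8
```

Call:
step_arm([
  [0.0003,0,-0.001,0,0,0],
  [0,0,-0.001,0,0,0],
  [0,0,0,0,0,0],
])

```text
time: 18.38
position: [0.4818, -0.0269, 0.3147]
tool_rot: [0.936, 0.351, -0.001, -0.001]
ft_force: [0.5, 1.7, 6.4]
grip_width: 0.0238
grip_force: 39.8
```

Call:
step_arm([
  [0,0,-0.001,0,0,0],
  [0,0,-0.001,0,0,0],
  [0,0,0,0,0,0],
])

```text
time: 18.75
position: [0.4818, -0.0269, 0.3129]
tool_rot: [0.936, 0.351, -0.001, -0.001]
ft_force: [0.4, 0.8, 8.6]
grip_width: 0.0236
grip_force: 39.8
```

Call:
step_arm([
  [0,0,-0.001,0,0,0],
  [0,0,0,0,0,0],
  [0,0,0,0,0,0],
])

```text
time: 19.12
position: [0.4818, -0.0269, 0.312]
tool_rot: [0.936, 0.351, -0.001, -0.001]
ft_force: [0.1, 1.8, 8.7]
grip_width: 0.0236
grip_force: 39.8
```

Call:
step_arm([
  [0,0,-0.001,0,0,0],
  [0,0,0,0,0,0],
  [0,0,0,0,0,0],
])

```text
time: 19.5
position: [0.4819, -0.0269, 0.3114]
tool_rot: [0.936, 0.351, -0.001, -0.001]
ft_force: [-0.4, 1.3, 10.9]
grip_width: 0.0238
grip_force: 39.9
```

Call:
step_arm([
  [0,0,-0.001,0,0,0],
  [0,0,0,0,0,0],
  [0,0,0,0,0,0],
], squeeze=55)

```text
time: 19.88
position: [0.4819, -0.0268, 0.3113]
tool_rot: [0.936, 0.351, -0.0, -0.0]
ft_force: [-0.5, 2.3, 19.0]
grip_width: 0.0236
grip_force: 54.9
```

Call:
step_arm([
  [0,0,-0.001,0,0,0],
  [0,0,0,0,0,0],
  [0,0,0,0,0,0],
])

```text
time: 20.25
position: [0.4819, -0.0268, 0.3112]
tool_rot: [0.936, 0.351, -0.0, -0.0]
ft_force: [-3.2, 2.1, 25.7]
grip_width: 0.0239
grip_force: 54.9
```

```bash
python3 - <<'E'
from m import *
T=[]
for n in("scene","top"):
    c=camera(n);p=project(c,np.array([[.4815,-.029,.09]]))[0].astype(int)
    a=c["pixels"][p[1]-37:p[1]+37,p[0]-37:p[0]+37];T.append(cv2.resize(a,None,fx=5.4,fy=5.4,interpolation=2))
cv2.imwrite("pics/fin.png",np.hstack(T));o=get_obs();print(o["position"],o["ft_force"])
E
```

```text
[ 0.48186043 -0.0268011   0.31117524] [-2.43942015  2.75977208 26.69043645]
```

View pics/fin.png

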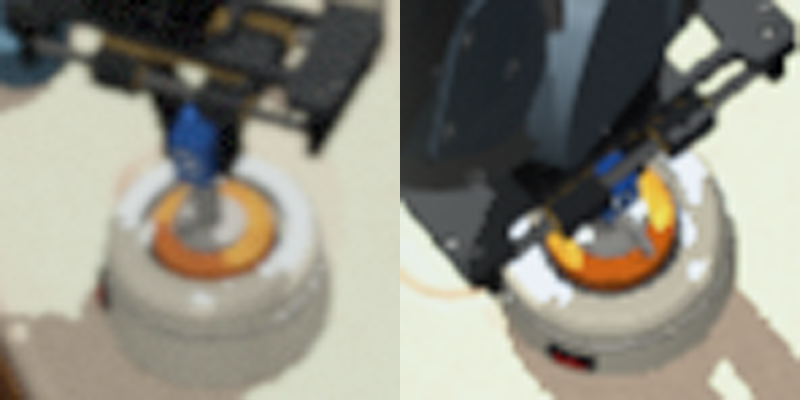

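The shoulder disc sits centred on the orange coupling, which is now flush with the white rim, and the arm is still gripping and pressing. Handing in.

```bash
python3 -c "
from rig import hand_in
print(hand_in())"
```

```text
the job is handed in; nothing more can be done
None
```

The job is handed in at about 20 s: the beater was dipped with its cross about 9 mm below the pot's rim, then seated fully home in the coupling. It is held pressed flush on the stop with about 26 N, still gripped at 55 N; the judge's verdict was not shown.

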